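Press the catch and stop the springing canister lid

TASK

On the white biscuit canister, press the orange catch down with one fingertip so that the blue lid springs open, and have the other finger waiting in the way of the lid's yellow thumb bar so that it stops the lid part open, before the lid is half way along its travel. Grasp nothing and leave all the other things where they stand. Finish holding: one finger still keeping the catch down, the lid resting still against the other.

Things in the scene. Friction and masses are not known exactly. Their poses are not given: they have to be found in the camera images.
- canister: White plastic canister, 230 long (its x) x 110 wide (its y), standing firmly on the worktop (it cannot be shifted). Origin: centre of its underside; z up; its x axis points the way in which the lid slides open. Its top (deck and lid alike) is level, 90 mm above the worktop. Above that stand only the orange catch, centred at x = -84 mm, y = 0, and the yellow thumb bar, which starts at x = -40 mm, y = 0. When open, the lid juts out beyond the +x end.
- catch_pad (a point): Orange push pad of the catch, 30 mm along the canister's x and 50 mm along its y, axes as the canister's. This point: centre of its top face, 104 mm above the worktop when up and 96 mm when fully down. It needs 3 N to start moving and 6 N fully down.
- catch (a joint): How far the catch is pressed down, in m: 0 up, 0.008 fully down. It springs back up when let go. The lid is let go at about 0.005; keep it clearly pressed (more than 0.004).
- thumb_bar (a point): Yellow upright bar on the lid, 8 mm thick along the canister's x, 64 mm wide along its y and 36 mm tall (90 to 126 mm above the worktop). This point: centre of its foot; axes as the canister's. It moves with the lid, away from the catch: with the lid shut, 25 mm are free between the pad's edge and the bar. A finger that stands on the lid's path beyond the bar (its +x side), with its tip anywhere below the bar's top and above the lid, stops it.
- lid (a joint): How far the lid has slid open along the canister's x, in m: 0 latched shut, 0.12 end of its travel, 0.06 half way. Once let go, a spring with a damper (about 3.5 N) drives it at about 60 mm/s to the end of its travel unless something stands in the way; so the stopping finger must be in place before the catch is pressed. Part open means 0.012 to 0.06.
- mixer: Grey hand mixer without cord, 190 x 80 x 145 mm, resting on its flat base; origin centre of underside. To be left alone.
- bowl: Clear glass bowl, 170 mm across, 75 mm high; origin centre of underside. To be left alone.
- egg_beater: Aluminium egg beater with black handle and a crank on top, lying flat, about 300 long (its x), up to 64 wide and 60 high; origin at worktop level below the crank's axis. To be left alone.
- honey_dipper: Wooden honey dipper, 170 long (its x), 28 thick, lying beside the canister; origin at worktop level near its middle. To be left alone.
- egg_cup: White egg cup, 48 mm across, 50 high, beside the canister; origin centre of underside. To be left alone.
- mug: Blue mug, 80 mm across, 90 high; origin centre of underside. To be left alone.
- pepper_mill: Dark wooden pepper mill, 56 mm across, 140 high; origin centre of underside. To be left alone.

How it is judged:
On the way, in this order (a step that is already met when the one before it is completed fails the run):
1. the catch is pressed down by a finger, letting the lid go (value of joint catch above 0.0045 m and contact force between the fingers and catch above 0.5 N).
2. the lid, sprung part open, is stopped by a finger while a finger still presses the catch (value of joint lid between 0.012 and 0.06 m and velocity of joint lid between -0.01 and 0.01 m/s and contact force between the fingers and lid above 0.5 N and value of joint catch above 0.004 m and contact force between the fingers and catch above 0.5 N), for 0.3 s.
At the end, for the whole second after the job is handed in: The lid is 12 to 60 mm open and still (under 10 mm/s), pressing against a finger with more than 0.5 N, the catch is more than 4 mm down under a finger's push of more than 0.5 N, and no other thing has moved 20 mm (all of step 2 and distance of each of mixer, bowl, egg_beater, honey_dipper, egg_cup, mug, pepper_mill from where it was at the start of the episode below 0.02 m); the arm keeps its last pose, push and grip.
It fails at once if the lid slides past half way (60 mm) (value of joint lid above 0.06 m).
It fails at once if another thing is moved by 20 mm or lifted (distance of any of mixer, bowl, egg_beater, honey_dipper, egg_cup, mug, pepper_mill from where it was at the start of the episode above 0.02 m).
It also fails if it takes over 32 s, if anything falls off the work surface, if the arm or the gripper's body presses on something with over 40 N, if the wrist force passes 120 N, or if a joint passes its speed limit or range.

ROBOT

A 6-joint arm with a two-finger parallel gripper is mounted at the origin on the work surface. World frame = base frame: x ahead of the robot, y to its left, z up, the work surface at z = 0. Lengths are in m, angles in rad, forces in N, time in s.
With the tool pointing down it reaches from about 0.35 to 0.975 m from the base axis. Payload 4.9 kg.
Tool frame: the origin (TCP) lies on the centre line of the jaws, within the pads' length; the fingertips stand 25 mm ahead of it and the grasp point (between the pads) lies 6 mm ahead of it; z points along the fingers, y is the line along which they close (so a half turn about z gives the same grasp; the last joint's range is limited). The gripper opens to 85 mm and grips with 20 to 120 N. Pads are 22 mm wide; open, the fingers measure 114 mm over their backs; the gripper's body (76 mm by 85 mm) begins 54 mm behind the grasp point. The pads swing forward as they close: fully open they stand 13 mm farther back than shut.
Start: joints at [1.114, 0.053, 1.613, -0, 1.476, -0.119], TCP at [0.207, 0.59, 0.256] pointing down, gripper open.
Joint ranges: [-3.01, 3.01], [-1.01, 2.22], [0.06, 2.58], [-1.02, 4.17], [0.09, 2.62], [-3.14, 3.14]. Speed limits (rad/s): [2.57, 2.57, 3.14, 3.14, 3.14, 3.14].

INTERFACE

Orientations are given as a unit quaternion [w, x, y, z].
In Python, from plant import state, grab_frame, get_calibration, job gives the robot as it stands. The module is installed in compiled form; this text tells all that it offers.
- The arm moves only by the tool move_arm, never from a script. Its argument "targets" is a list that holds one entry, the list of rows, each a list of 5 numbers: the opening in per cent of the stroke, from 0 (shut) to 100 (fully open), then the shift along the tool's x, y, z as a fraction of full scale, then the turn about the tool's z as a fraction of full scale. A call has 1 to 5 rows; each row shifts and turns the commanded pose from where the row before left it, along the tool's axes as they then stand; what a row does not reach is not made up. Full scale, the value 1, is 0.6 m for a shift and 6 degrees for a turn. A row lasts 1/12 s, in which the tool goes at most 41.7 mm and 7.16 degrees, less where a joint would pass 70% of its speed; a pose out of reach is approached as far as the arm can. A call with a number of a shift or a turn outside -1 to 1 is refused whole. A call with a gripper value outside its range is refused whole. The fingers move at their own pace and stop on an object; the grip force is fixed at half the most. Time passes only in rows, so rows that do not move let the fingers close. It gives the time, the measured TCP pose, the force, the opening and the grip force at its end, in the units of the state.
- state(): the state, without advancing time (a new reading comes with each control period).
- grab_frame(name): name is "scene" or "top" or "wrist"; returns the picture (480x640x3 uint8, red, green, blue); there is no depth.
- get_calibration(name): a dict with "vertical_fov" (degrees; the focal length in pixels is half the picture's height over the tangent of half this angle, whatever the lens; pixels are square), "cx", "cy" (the principal point, pixels), "R" (3x3) and "t" (3): a world point X has camera coordinates R X + t. Camera axes: x right, y down, z forward; pixel columns grow to the right and rows downward; lengths in m; the calibration is good to about 2 mm. A picture is of the moment at which its call begins: read the wrist's pose just before it. get_calibration takes no time and is no camera call; for the wrist camera it gives the pose at the moment of the call.
- job.job_done(): hands the job in; it is judged then, once.
The state is a dict: "time": time; "joint_pos": joint angles; "joint_vel": joint speeds; "joint_efforts": joint torques, N m; "tool_pos": TCP position; "tool_rot": TCP orientation; "contact_force": force on the tool from outside, world axes, zero at the start; "ft_torque": the same for the moment, N m; "gripper_width": opening from 0.0 (shut) to 1.0 (fully open); "grasp_force": force on a finger pad.
Only numpy, scipy, OpenCV 4.12 (cv2) and the standard library are available. Lean on these libraries where they do the work, as an engineer would, in place of code of your own. Each camera call takes 0.05 s, during which the arm holds its last target. There are 200 camera calls.

## Working session

There is one attempt and no reset: what is moved stays moved. The work goes in short steps, Python scripts to look and compute and a tool call to move; the robot and the scene stay as the last step left them, time stands still between calls to the robot, and variables do not carry over. Pictures are saved under pics/ and viewed, at most 10 in all, crops included, and the job is handed in when it is done.

Besides the shell and the picture viewer there is one more tool, called after "Emit:" in YAML: its name, and indented under it one key for each argument. move_arm: Moves the arm, as the interface text tells. Shift numbers are shares of 0.6 m and turn numbers shares of 6 degrees, none past 1 either way. Its arguments: {"type":"object","properties":{"targets":{"type":"array"}},"required":["targets"]}

```bash
mkdir -p pics
python3 - <<'E'
from plant import state, grab_frame, get_calibration
import cv2
for n in ("top","scene"):
    cv2.imwrite(f"pics/{n}0.png",grab_frame(n)[:,:,::-1]); print(n,get_calibration(n))
s=state();print(s)
E
```

```text
top {'vertical_fov': 55.569744683330754, 'cx': 320.14080664942526, 'cy': 237.67198101072236, 'R': array([[-0.02031966, -0.99979218, -0.00164312],
       [-0.98138374,  0.02025941, -0.19098562],
       [ 0.19097922, -0.00226824, -0.98159146]]), 't': array([-0.01029037,  0.62645094,  0.91287465])}
scene {'vertical_fov': 44.329219596640215, 'cx': 320.99055419929704, 'cy': 235.59548488035733, 'R': array([[ 0.12435564,  0.99223401,  0.00271145],
       [ 0.86068896, -0.10650874, -0.49786584],
       [-0.49371063,  0.06424614, -0.86724982]]), 't': array([-0.05542265, -0.50093196,  1.82550553])}
{'time': 0.1, 'joint_pos': array([ 1.11397155e+00,  5.33321427e-02,  1.61420087e+00, -3.08711282e-05,
        1.47602000e+00, -1.18987670e-01]), 'joint_vel': array([ 8.97930736e-04, -1.69365908e-03, -2.17039336e-03,  1.48237618e-04,
        1.68766474e-03,  6.37516358e-05]), 'joint_efforts': array([ 2.33782466e-04, -3.94902313e+01, -3.71362209e+01, -9.46590330e-05,
        3.94469389e-03,  5.43695052e-06]), 'tool_pos': array([0.20691415, 0.58918259, 0.25513393]), 'tool_rot': array([-2.63584641e-04,  1.68114859e-01,  9.85766926e-01, -9.44197788e-04]), 'contact_force': array([-0.25882863,  0.03890436,  0.08852605]), 'ft_torque': array([ 0.0167167 , -0.04911754, -0.0775925 ]), 'grasp_force': 0.0, 'gripper_width': 0.9982522335756996}
```

View pics/top0.png

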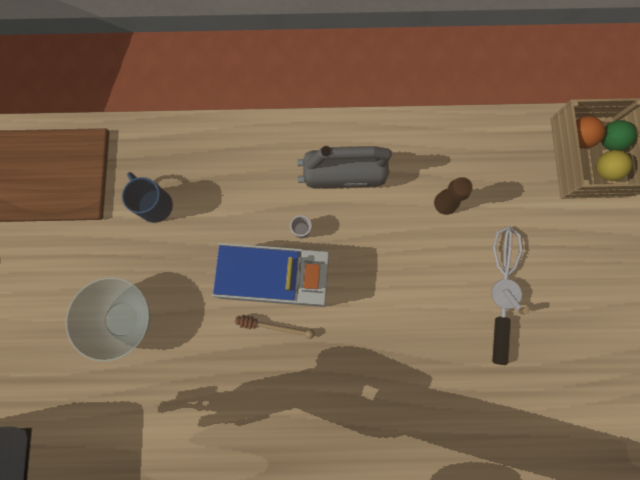

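View pics/scene0.png

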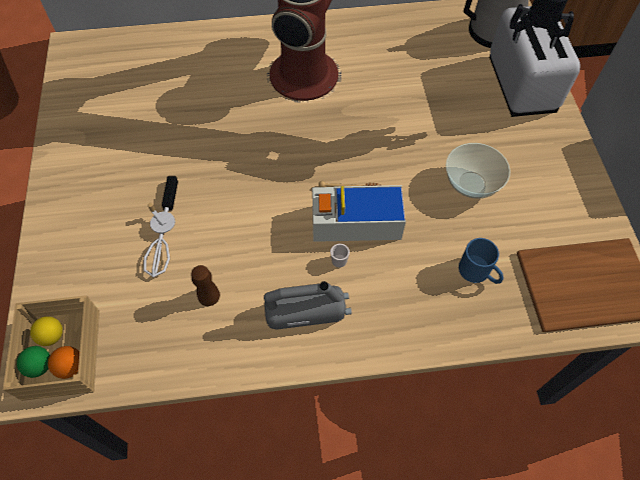

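```bash
cat > h.py <<'E'
import numpy as np
from plant import get_calibration
def ray(n,uv,z):
    c=get_calibration(n);f=240/np.tan(np.radians(c["vertical_fov"]/2))
    R,t=np.array(c["R"]),np.array(c["t"]);o=-R.T@t
    d=R.T@[(uv[0]-c["cx"])/f,(uv[1]-c["cy"])/f,1]
    return o+d*(z-o[2])/d[2]
E
python3 - <<'E'
import cv2,numpy as np
from h import ray
for n in("top","scene"):
    im=cv2.imread(f"pics/{n}0.png");hsv=cv2.cvtColor(im,cv2.COLOR_BGR2HSV)
    x0,y0,x1,y1=(200,230,340,320) if n=="top" else (300,175,420,250)
    for nm,lo,hi,z in(("orange",(3,180,130),(16,255,255),.104),("yellow",(20,150,90),(32,255,255),.126),("blue",(105,150,60),(130,255,255),.09)):
        m=np.zeros(im.shape[:2],np.uint8);m[y0:y1,x0:x1]=cv2.inRange(hsv,lo,hi)[y0:y1,x0:x1]
        p=cv2.findNonZero(m)
        r=cv2.minAreaRect(p);b=cv2.boxPoints(r)
        print(n,nm,len(p),p.mean((0,1)),"c",ray(n,r[0],z)[:2].round(4),"corners",[list(ray(n,q,z)[:2].round(3)) for q in b])
im=cv2.imread("pics/top0.png")[232:317,205:338];cv2.imwrite("pics/crop.png",cv2.resize(im,None,fx=6,fy=6,interpolation=cv2.INTER_CUBIC))
E
```

```text
Traceback (most recent call last):
cv2.error: OpenCV(4.12.0) /io/opencv/modules/imgproc/src/convhull.cpp:143: error: (-215:Assertion failed) total >= 0 && (depth == CV_32F || depth == CV_32S) in function 'convexHull'
```

Run:
```python
import cv2,numpy as np
from h import ray
im=cv2.imread("pics/top0.png")[232:317,205:338];cv2.imwrite("pics/crop.png",cv2.resize(im,None,fx=6,fy=6,interpolation=cv2.INTER_CUBIC))
for n in("top","scene"):
    im=cv2.imread(f"pics/{n}0.png");hsv=cv2.cvtColor(im,cv2.COLOR_BGR2HSV)
    x0,y0,x1,y1=(200,230,340,320) if n=="top" else (300,175,420,250)
    for nm,lo,hi,z in(("orange",(3,150,120),(16,255,255),.104),("yellow",(17,140,90),(35,255,255),.126),("blue",(105,150,50),(130,255,255),.09)):
        m=np.zeros(im.shape[:2],np.uint8);m[y0:y1,x0:x1]=cv2.inRange(hsv[y0:y1,x0:x1],lo,hi)
        p=cv2.findNonZero(m)
        if p is None: print(n,nm,"none");continue
        r=cv2.minAreaRect(p);b=cv2.boxPoints(r)
        print(n,nm,len(p),p.mean((0,1)),"c",ray(n,r[0],z)[:2].round(4),"corners",[ray(n,q,z)[:2].round(3).tolist() for q in b])
```

```text
top orange 316 [311.21835443 275.87025316] c [ 0.5401 -0.0036] corners [[0.518, 0.012], [0.565, 0.008], [0.562, -0.019], [0.515, -0.015]]
top yellow 73 [289.01369863 273.38356164] c [0.5439 0.0393] corners [[0.515, 0.044], [0.574, 0.039], [0.573, 0.034], [0.514, 0.04]]
top blue 636 [261.0927673  280.28459119] c [0.5396 0.1032] corners [[0.509, 0.169], [0.58, 0.167], [0.571, 0.036], [0.5, 0.04]]
scene orange 195 [325.54871795 201.22564103] c [0.5353 0.0566] corners [[0.52, -0.022], [0.499, 0.135], [0.55, 0.135], [0.57, -0.02]]
scene yellow 79 [341.34177215 197.65822785] c [0.5409 0.0313] corners [[0.511, -0.008], [0.483, 0.03], [0.571, 0.07], [0.597, 0.033]]
scene blue 2036 [371.06581532 204.14980354] c [0.5551 0.11  ] corners [[0.497, 0.034], [0.513, 0.201], [0.611, 0.184], [0.595, 0.022]]
```

View pics/crop.png

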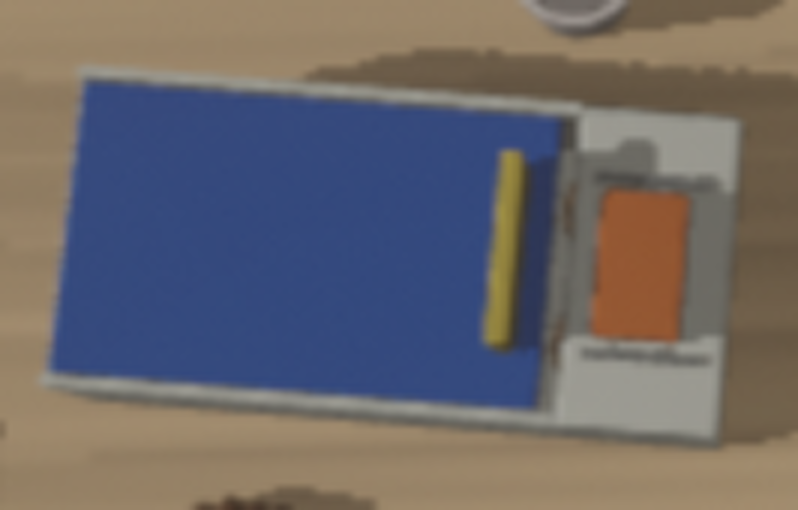

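Run:
```python
import numpy as np
from h import ray
from plant import state
from scipy.spatial.transform import Rotation as Ro
g=lambda L,z:np.array([ray("top",((a+.5)/6-.5+205,(b+.5)/6-.5+232),z)[:2] for a,b in L])
C=g([(82,68),(740,120),(720,440),(45,378)],.09);O=g([(605,190),(690,195),(680,340),(592,335)],.104);Y=g([(502,150),(524,152),(508,347),(484,343)],.126)
def fit(obs,mod):
    mo,mm=obs.mean(0),mod.mean(0);a=obs-mo;b=mod-mm
    th=np.arctan2((b[:,0]*a[:,1]-b[:,1]*a[:,0]).sum(),(a*b).sum());R=np.array([[np.cos(th),-np.sin(th)],[np.sin(th),np.cos(th)]])
    o=mo-R@mm;return th,o,np.linalg.norm(obs-(mod@R.T+o),axis=1)
s=lambda cx,hx,hy:np.array([(cx+hx,-hy),(cx-hx,-hy),(cx-hx,hy),(cx+hx,hy)])
# picture up = world +x ; canister x = world +y => canister y = world -x, so top-left is +x,-y
th,o,r=fit(np.vstack([C,O]),np.vstack([s(0,.115,.055),s(-.084,.015,.025)]))
print(np.degrees(th),o,r.round(4));R=np.array([[np.cos(th),-np.sin(th)],[np.sin(th),np.cos(th)]])
print("orange",O.mean(0),"bar",Y.mean(0),"canframe",R.T@(O.mean(0)-o),R.T@(Y.mean(0)-o))
st=state();w,x,y,z=st["tool_rot"];T=Ro.from_quat([x,y,z,w]).as_matrix();print(T.round(4))
tgt=np.r_[R@[-.0385,0]+o,.18];print("tcp target",tgt)
print("tool y yaw",np.degrees(np.arctan2(T[1,1],T[0,1])))
print("shift in tool",T.T@(tgt-st["tool_pos"]))
```

```text
84.16710585088663 [0.5487147 0.0794163] [0.0016 0.0023 0.0002 0.0025 0.001  0.0008 0.0011 0.0006]
orange [ 0.54027814 -0.00419239] bar [0.54444701 0.04014071] canframe [-0.0840332  -0.00010406] [-0.03950595  0.00025412]
[[-9.435e-01  3.314e-01 -8.000e-04]
 [ 3.314e-01  9.435e-01 -1.800e-03]
 [ 2.000e-04 -2.000e-03 -1.000e+00]]
tcp target [0.54480204 0.04111563 0.18      ]
tool y yaw 70.6435398398025
shift in tool [-0.50045771 -0.40494906  0.07582259]
```

Emit:
move_arm:
  targets:
    - [[90,0,0,0,-0.75],[90,0,0,0,-0.75],[90,0,0,0,-0.75]]

```text
time: 0.35
tool_pos: [0.207, 0.5893, 0.2555]
tool_rot: [-0.0, 0.049, 0.999, -0.001]
contact_force: [0.3, -0.0, 0.0]
gripper_width: 0.904
grasp_force: 0.0
```

```bash
cat > d.py <<'E'
from plant import state
import numpy as np,sys
from scipy.spatial.transform import Rotation as Ro
st=state();w,x,y,z=st["tool_rot"];T=Ro.from_quat([x,y,z,w]).as_matrix()
o=np.array([.5487,.0794]);th=np.radians(84.17);R=np.array([[np.cos(th),-np.sin(th)],[np.sin(th),np.cos(th)]])
d=T.T@(np.r_[R@[-.0385,0]+o,.18]-st["tool_pos"])
print("yaw",np.degrees(np.arctan2(T[1,1],T[0,1])).round(2),"d",d.round(4),"units",(d/.6).round(4),"pos",st["tool_pos"].round(4),"F",st["contact_force"].round(2),"w",st["gripper_width"],st["time"],T[:,2].round(4))
E
python3 d.py
```

```text
yaw 84.36 d [-0.39   -0.5123  0.076 ] units [-0.65   -0.8539  0.1266] pos [0.207  0.5893 0.2555] F [ 0.29 -0.01  0.04] w 0.9037507536541041 0.35 [-6.0e-04 -1.2e-03 -1.0e+00]
```

Emit:
move_arm:
  targets:
    - [[90,-0.04,-0.053,0,0],[90,-0.04,-0.053,0,0],[90,-0.04,-0.053,0,0],[90,-0.04,-0.053,0,0],[90,-0.04,-0.053,0,0]]

```text
time: 0.77
tool_pos: [0.3105, 0.4175, 0.2557]
tool_rot: [-0.0, 0.051, 0.999, -0.0]
contact_force: [0.5, -0.5, -1.2]
gripper_width: 0.899
grasp_force: 0.0
```

Emit:
move_arm:
  targets:
    - [[90,-0.04,-0.053,0,0],[90,-0.04,-0.053,0,0],[90,-0.04,-0.053,0,0],[90,-0.04,-0.053,0,0],[90,-0.04,-0.053,0,0]]

```text
time: 1.18
tool_pos: [0.4137, 0.247, 0.2559]
tool_rot: [-0.0, 0.051, 0.999, -0.0]
contact_force: [0.9, 0.2, -0.0]
gripper_width: 0.902
grasp_force: 0.0
```

Emit:
move_arm:
  targets:
    - [[90,-0.04,-0.053,0,0],[90,-0.04,-0.053,0,0],[90,-0.04,-0.053,0,0],[90,-0.04,-0.053,0,0],[90,-0.04,-0.053,0,0]]

```text
time: 1.6
tool_pos: [0.517, 0.0765, 0.2559]
tool_rot: [-0.0, 0.051, 0.999, 0.0]
contact_force: [0.4, 0.5, 0.0]
gripper_width: 0.898
grasp_force: 0.0
```

```bash
python3 d.py
```

```text
yaw 84.13 d [-0.0313 -0.0323  0.0759] units [-0.0522 -0.0539  0.1265] pos [0.517  0.0765 0.2559] F [0.37 0.52 0.03] w 0.8975233220848854 1.6 [-4.e-04  1.e-04 -1.e+00]
```

Emit:
move_arm:
  targets:
    - [[90,-0.025,-0.025,0,0],[90,-0.02,-0.02,0,0],[90,0,0,0.06,0],[90,0,0,0.05,0],[90,0,0,0,0]]

```text
time: 2.02
tool_pos: [0.5366, 0.049, 0.1828]
tool_rot: [-0.007, 0.051, 0.999, 0.0]
contact_force: [-1.7, -1.0, -1.7]
gripper_width: 0.903
grasp_force: 0.0
```

Emit:
move_arm:
  targets:
    - [[90,0,0,0,0],[90,0,0,0,0],[90,0,0,0,0]]

```text
time: 2.27
tool_pos: [0.5419, 0.0492, 0.193]
tool_rot: [0.002, 0.051, 0.999, 0.0]
contact_force: [-0.6, 0.4, -0.3]
gripper_width: 0.9
grasp_force: 0.0
```

```bash
python3 d.py
python3 - <<'E'
from plant import grab_frame
import cv2
cv2.imwrite("pics/w1.png",grab_frame("wrist")[:,:,::-1])
E
```

```text
yaw 84.2 d [-0.0036 -0.0078  0.013 ] units [-0.006  -0.013   0.0217] pos [0.5419 0.0492 0.193 ] F [-0.57  0.44 -0.32] w 0.8997685990974645 2.2667 [ 4.e-03 -2.e-04 -1.e+00]
```

View pics/w1.png

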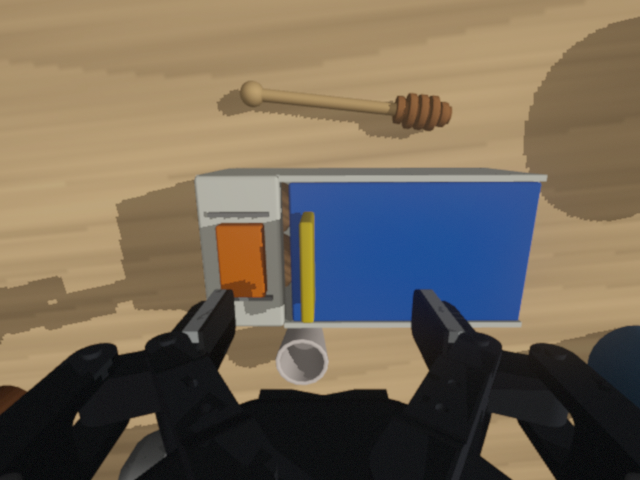

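Emit:
move_arm:
  targets:
    - [[90,-0.003,-0.007,0.01,0],[90,-0.003,-0.006,0.01,0],[90,0,0,0,0],[90,0,0,0,0],[90,0,0,0,0]]

```text
time: 2.73
tool_pos: [0.5434, 0.0406, 0.1781]
tool_rot: [-0.0, 0.051, 0.999, 0.0]
contact_force: [-0.1, 0.0, -0.2]
gripper_width: 0.899
grasp_force: 0.0
```

```bash
python3 d.py
python3 - <<'E'
from plant import get_calibration,state
import numpy as np
from scipy.spatial.transform import Rotation as Ro
st=state();w,x,y,z=st["tool_rot"];T=Ro.from_quat([x,y,z,w]).as_matrix()
c=get_calibration("wrist");f=240/np.tan(np.radians(c["vertical_fov"]/2))
for zz in(.012,.025):
  for yy in(-.038,.038,-.0527):
    p=c["R"]@(T@[0.0,yy,zz]+st["tool_pos"])+c["t"];print(zz,yy,c["cx"]+f*p[0]/p[2],c["cy"]+f*p[1]/p[2])
E
```

```text
yaw 84.13 d [-0.0013  0.0007 -0.0019] units [-0.0022  0.0011 -0.0031] pos [0.5434 0.0406 0.1781] F [-0.15  0.04 -0.19] w 0.8993725385204364 2.7333 [-4.e-04  1.e-04 -1.e+00]
0.012 -0.038 234.68731371051507 312.7516072417651
0.012 0.038 413.80290041923195 312.8770181778807
0.012 -0.0527 200.05988275264485 312.7273622354451
0.025 -0.038 241.8642347824707 299.50212435266326
0.025 0.038 406.47073295024035 299.612278955079
0.025 -0.0527 210.04047900093278 299.48082790808473
```

Emit:
move_arm:
  targets:
    - [[90,-0.002,0.001,0.014,0],[90,0,0,0.014,0],[90,0,0,0.014,0],[90,0,0,0.014,0],[90,0,0,0.01,0]]

```text
time: 3.15
tool_pos: [0.5439, 0.0413, 0.1367]
tool_rot: [-0.001, 0.051, 0.999, 0.0]
contact_force: [0.1, 0.1, 0.1]
gripper_width: 0.902
grasp_force: 0.0
```

Emit:
move_arm:
  targets:
    - [[90,0,0,0,0],[90,0,0,0,0],[90,0,0,0,0]]

```text
time: 3.4
tool_pos: [0.5449, 0.0412, 0.1389]
tool_rot: [0.0, 0.051, 0.999, -0.0]
contact_force: [-0.1, -0.4, -0.2]
gripper_width: 0.899
grasp_force: 0.0
```

```bash
python3 d.py
python3 - <<'E'
from plant import grab_frame
import cv2
cv2.imwrite("pics/w2.png",grab_frame("wrist")[:,:,::-1])
E
```

```text
yaw 84.15 d [ 0.0001 -0.0001 -0.0411] units [ 0.0002 -0.0001 -0.0685] pos [0.5449 0.0412 0.1389] F [-0.08 -0.36 -0.24] w 0.8990750909814006 3.4 [ 4.e-04 -0.e+00 -1.e+00]
```

View pics/w2.png

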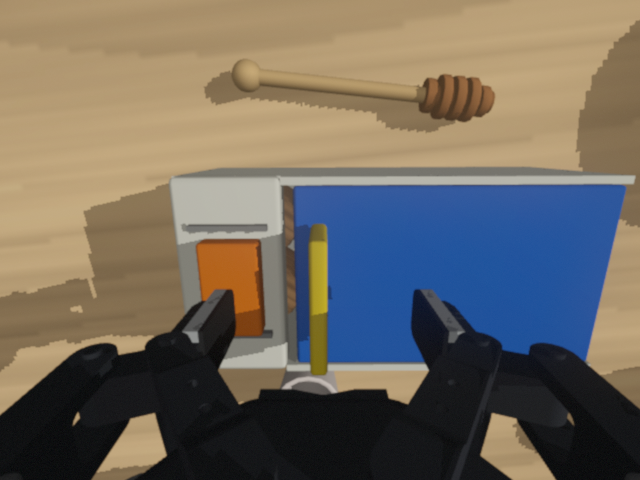

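The left fingertip (about 215,305) stands over the orange pad (200–262, 240–335). The yellow bar (318, 225–375) lies between the fingers, and the right finger (435,310) is over the lid.

Emit:
move_arm:
  targets:
    - [[90,0,0,0.008,0],[90,0,0,0.008,0],[90,0,0,0.008,0],[90,0,0,0.004,0],[90,0,0,0,0]]

```text
time: 3.87
tool_pos: [0.544, 0.0412, 0.1207]
tool_rot: [-0.001, 0.051, 0.999, 0.0]
contact_force: [-0.0, -0.0, -0.6]
gripper_width: 0.901
grasp_force: 0.0
```

Emit:
move_arm:
  targets:
    - [[90,0,0,0.002,0],[90,0,0,0.002,0],[90,0,0,0.002,0],[90,0,0,0,0],[90,0,0,0,0]]

```text
time: 4.28
tool_pos: [0.5449, 0.0411, 0.1187]
tool_rot: [0.0, 0.051, 0.999, -0.0]
contact_force: [-1.1, 0.9, 2.7]
gripper_width: 0.901
grasp_force: 1.3
```

Emit:
move_arm:
  targets:
    - [[90,0,0,0.004,0],[90,0,0,0.004,0],[90,0,0,0.002,0],[90,0,0,0,0],[90,0,0,0,0]]

```text
time: 4.7
tool_pos: [0.545, 0.041, 0.1128]
tool_rot: [0.0, 0.051, 0.999, -0.0]
contact_force: [-1.1, -1.0, 4.6]
gripper_width: 0.899
grasp_force: 2.5
```

Emit:
move_arm:
  targets:
    - [[90,0,0,0,0],[90,0,0,0,0],[90,0,0,0,0],[90,0,0,0,0],[90,0,0,0,0]]

```text
time: 5.12
tool_pos: [0.545, 0.0411, 0.1125]
tool_rot: [0.0, 0.051, 0.999, 0.0]
contact_force: [-0.7, -0.6, 5.0]
gripper_width: 0.902
grasp_force: 4.0
```

```bash
python3 d.py
python3 - <<'E'
from plant import grab_frame
import cv2
cv2.imwrite("pics/w3.png",grab_frame("wrist")[:,:,::-1])
E
```

```text
yaw 84.15 d [ 0.0001 -0.0001 -0.0675] units [ 2.000e-04 -1.000e-04 -1.125e-01] pos [0.545  0.0411 0.1125] F [-0.74 -0.59  5.03] w 0.9017081116164221 5.1167 [ 6.e-04  0.e+00 -1.e+00]
```

View pics/w3.png

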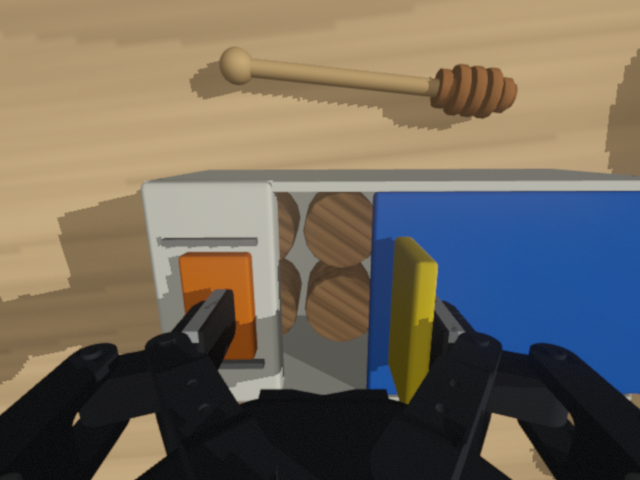

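The lid has opened and its yellow bar (about 415, 240–400) is at the right finger; the left finger holds the orange pad down (215,300). I'll let it settle for a moment.

Emit:
move_arm:
  targets:
    - [[90,0,0,0,0],[90,0,0,0,0],[90,0,0,0,0],[90,0,0,0,0],[90,0,0,0,0]]

```text
time: 5.58
tool_pos: [0.5449, 0.0412, 0.1125]
tool_rot: [0.0, 0.051, 0.999, -0.0]
contact_force: [-0.9, -0.3, 5.0]
gripper_width: 0.901
grasp_force: 4.0
```

Emit:
move_arm:
  targets:
    - [[90,0,0,0,0],[90,0,0,0,0],[90,0,0,0,0],[90,0,0,0,0],[90,0,0,0,0]]

```text
time: 6.0
tool_pos: [0.545, 0.0412, 0.1125]
tool_rot: [0.0, 0.051, 0.999, -0.0]
contact_force: [-0.7, -0.8, 4.6]
gripper_width: 0.902
grasp_force: 4.0
```

```bash
python3 d.py
python3 - <<'E'
from plant import grab_frame
import cv2
a=cv2.imread("pics/w3.png");b=grab_frame("wrist")[:,:,::-1].copy()
cv2.imwrite("pics/w4.png",cv2.resize(b[200:420,150:500],None,fx=2,fy=2))
E
```

```text
yaw 84.15 d [ 0.0001 -0.0001 -0.0675] units [ 2.000e-04 -1.000e-04 -1.125e-01] pos [0.545  0.0412 0.1125] F [-0.69 -0.84  4.57] w 0.9022955650427544 6.0 [ 6.e-04 -1.e-04 -1.e+00]
```

View pics/w4.png

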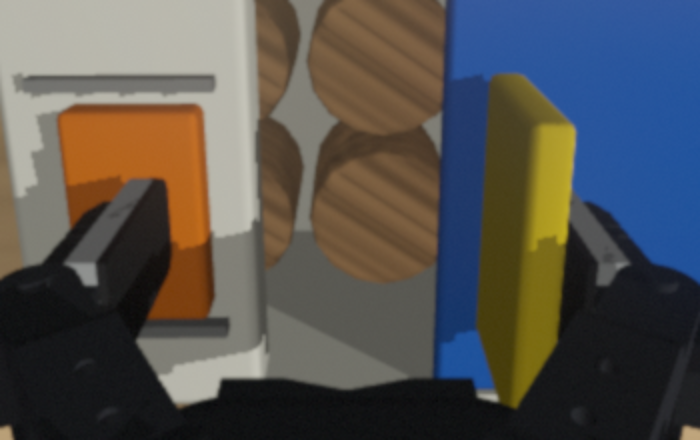

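The lid is still in the same place, with its bar against the right finger, and the left finger is holding the pad down.

```bash
python3 -c "
from plant import job
print(job.job_done())"
```

```text
the job is handed in; nothing more can be done
None
```

The job is handed in: one finger holds the catch down about 6 mm, and the lid rests still against the other finger about 36 mm open (both depths estimated); the hand-in gave no verdict.

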